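# Take the battery cover off the lock unit with the red lamp

### The job

The electronic door lock whose lamp bar is red has a flat battery. Press the orange snap tab of its battery cover inward, towards the cover's middle, lift the cover straight off, and lay it gently, right way up, well within the black rubber mat. Leave the cover of the lock with the green lamp in place.

Things in the scene. Friction and masses are not known exactly. Their poses are not given: they have to be found in the camera images.
- cover: loose grey battery cover, 0.1 kg, clipped into the top of the lock unit with the RED lamp. Plate 88x62x4 mm over a skirt 74x48 mm, 28 mm deep. Origin: centre of the skirt's underside (24 mm above the bench at start); plate top at z=32 mm. On the plate two upright grips, 24 mm wide (x), to z=57 mm: fixed grey one, outer face y=-23 mm; orange snap tab, outer face y=+23 mm. Skirt play 2 mm.
- cover_tab (a joint): that orange tab: travel in m along the cover's -y; 0 = out, its hook under the edge of the unit's opening; unhooked from 0.0065; 0.008 = fully in. Spring 2 N, 9 N fully in; it springs out when let go, so keep it pressed while lifting: squeezing both grips between two fingers (46 mm over both, 38 mm when in) does it.
- other_cover: the same cover on the unit with the GREEN lamp; stays there. Both units: fixed black boxes, 140x84x52 mm, axes as their covers; the lamp bar, 44x10 mm, lies across the box top, 77 mm from the cover's centre toward the cover's -x.
- mat: black rubber mat, fixed flat on the bench, 130x150x4 mm (x, y, z). Origin: centre of its underside; top at z=4 mm. A bench vice 120 mm high (about x 0.47, y 0.05 m) stands between the lock units and the mat.
Things that resemble listed ones, but are neither listed nor needed, are in the scene too. What is shaped like the cover but blue is not meant.

How it is judged (in metres and radians):
On the way, in this order (a step that is already met when the one before it is completed fails the run):
1. the orange tab is pressed in while the cover still sits in its opening (value of joint cover_tab above 0.005 m and distance of cover from where it was at the start of the episode below 0.006 m), for 0.05 s.
2. the cover is lifted clear of its unit, level within about 30 degrees (height (world z) of cover above 0.065 m and angle between cover's own z axis and vertical below 0.52 rad), for 0.1 s.
At the end, for the whole second after the job is handed in: The cover of the lock unit with the red lamp lies still on the mat, right way up (within 10 degrees), resting on its skirt, its centre at least 25 mm inside every edge of the mat (within 40 mm of the mat's centre in x, 50 mm in y); the other cover is still in its unit, within 10 mm of where it was (x of cover in the frame of mat between -0.04 and 0.04 m and y of cover in the frame of mat between -0.05 and 0.05 m and z of cover in the frame of mat between 0 and 0.009 m and angle between cover's own z axis and vertical below 0.17 rad and linear speed of cover below 0.02 m/s and angular speed of cover below 0.2 rad/s and distance of other_cover from where it was at the start of the episode below 0.01 m); the robot touches nothing.
It fails at once if the cover is dropped onto the mat or bench from more than about 25 mm (contact force between the fingers and cover below 0.05 N and linear speed of cover above 0.7 m/s).
It fails at once if the other cover is pulled out of its unit (distance of other_cover from where it was at the start of the episode above 0.01 m).
It also fails if it takes over 48 s, if anything falls off the work surface, if the arm or the gripper's body presses on something with over 40 N, if the wrist force passes 120 N, or if a joint passes its speed limit or range.

### The arm

A 6-joint arm with a two-finger parallel gripper is mounted at the origin on a cart in front of the work surface, level with it; the furniture and walls round the work are solid. World frame = base frame: x ahead of the robot, y to its left, z up, the work surface at z = 0. Lengths are in mm, angles in rad, forces in N, time in s.
With the tool pointing down it reaches from about 375 to 975 mm from the base axis. Payload 3.8 kg.
Tool frame: the origin (TCP) lies at the very end of the fingers, on their centre line; the grasp point (between the pads) lies 19 mm behind it (arm.tcp_to_grasp is the distance from the TCP to the grasp point, in mm); z points along the fingers, y is the direction in which the jaws open and shut (so a half turn about z gives the same grasp; the last joint's range is limited). The gripper opens to 85 mm and grips with 20 to 120 N. Pads are 22 mm wide; open, the fingers measure 114 mm over their backs; the gripper's body (76 mm by 85 mm) begins 54 mm behind the grasp point. The pads swing forward as they close: fully open they stand 13 mm farther back than shut.
Start: joints at [-1.257, 0.264, 1.604, -0, 1.274, -0.037], TCP at [231.958, -633.888, 231.28] pointing down, gripper open.
Joint ranges: [-2.63, 2.63], [-0.94, 2.18], [0.31, 2.57], [-1.31, 4.45], [0, 2.66], [-2.55, 2.55]. Speed limits (rad/s): [2.57, 2.57, 3.14, 3.14, 3.14, 3.14].

### API

Orientations are given as a unit quaternion [x, y, z, w].
In Python, from station import arm gives the robot as it stands.
- The arm moves only by the shell command python3 -m inch 'ROWS'. ROWS is JSON, a list of rows, each a list of 7 numbers: the opening in per cent of the stroke, from 0 (shut) to 100 (fully open), then the shift along the tool's x, y, z each as a share of 20 cm, from -1 to 1, then the turn, a rotation vector about the tool's x, y, z each as a share of 45 degrees, from -1 to 1. In form: [[grip, x, y, z, rx, ry, rz], ...]. A call has 1 to 5 rows; each row shifts and turns the commanded pose from where the row before left it, along the tool's axes as they then stand; what a row does not reach is not made up. A row lasts 1/10 s, in which the tool goes at most 50 mm and 8.59 degrees, less where a joint would pass 70% of its speed; a pose out of reach is approached as far as the arm can. A call with a number of a shift or a turn outside -1 to 1 is refused whole. A call with a gripper value outside its range is refused whole. The fingers move at their own pace and stop on an object; the grip force is fixed at half the most. Time passes only in rows, so rows that do not move let the fingers close. It gives the time, the measured TCP pose, the force and the opening at its end, in the units of the state.
- arm.read_state(): the state, without advancing time (a new reading comes with each control period).
- arm.read_camera(name): name is "scene" or "top" or "wrist"; returns a dict with "frame" (420x560x3 uint8, blue, green, red), "camera_matrix" (3x3 intrinsics, pixels), "dist" ([k1, k2, p1, p2, k3] as OpenCV has them; the pictures are not rectified), "R" (3x3) and "t" (3): a world point X has camera coordinates R X + t. Camera axes: x right, y down, z forward; pixel columns grow to the right and rows downward; lengths in mm; the calibration is good to about 2 mm. A picture is of the moment at which its call begins. There is no depth.
- arm.finish_job(): hands the job in, once; it reports no verdict.
The state is a dict: "time": time; "joint_pos": joint angles; "joint_vel": joint speeds; "joint_efforts": joint torques, N m; "ee_pos": TCP position; "tool_rot": TCP orientation; "contact_force": force on the tool from outside, world axes, zero at the start; "wrist_torque": the same for the moment, N m; "gripper_width": finger opening in mm.
Only numpy, scipy, OpenCV 4.12 (cv2) and the standard library are available. Lean on these libraries where they do the work, as an engineer would, in place of code of your own. Each camera call takes 0.05 s, during which the arm holds its last target.

## Working session

There is one attempt and no reset: what is moved stays moved. The work goes in short steps, Python scripts to look and compute and a shell command to move; the robot and the scene stay as the last step left them, time stands still between calls to the robot, and variables do not carry over. Pictures are saved under pics/ and viewed, and the job is handed in when it is done.

```bash
ls; mkdir -p pics; python3 - <<'E'
from station import arm
import cv2,pickle
s=arm.read_state();print(s)
for n in ["scene","top","wrist"]:
    c=arm.read_camera(n);cv2.imwrite(f"pics/{n}0.png",c["frame"]);pickle.dump(c,open(f"{n}0.pkl","wb"));print(n,c["camera_matrix"],c["dist"],c["R"],c["t"])
E
```

```text
pics
{'time': 0.0, 'joint_pos': array([-1.25691811e+00,  2.64782576e-01,  1.60537302e+00, -9.57173085e-06,
        1.27368584e+00, -3.69147244e-02]), 'joint_vel': array([ 0.00019479,  0.0020342 ,  0.00053271,  0.00130547, -0.00019941,
       -0.00115803]), 'joint_efforts': array([ 9.04940157e-05, -5.15111232e+01, -3.67317080e+01,  2.26360144e-04,
        1.28757881e-02,  4.57308090e-06]), 'ee_pos': array([ 231.72029177, -633.20676031,  229.94272043]), 'tool_rot': array([ 9.84656565e-01,  1.74499814e-01, -1.59741283e-04, -1.11299571e-03]), 'contact_force': array([-0.01339844, -0.52194889,  0.36611602]), 'wrist_torque': array([-0.02731014, -0.03279468, -0.02485026]), 'gripper_width': 85.53524960324309}
scene [[509.25930554   0.         280.43685107]
 [  0.         509.25930554 203.43786914]
 [  0.           0.           1.        ]] [-0.02513082  0.          0.          0.          0.        ] [[-0.72474711 -0.68858195  0.02442368]
 [-0.36671311  0.35547868 -0.85974205]
 [ 0.58332077 -0.63205205 -0.51014418]] [ 468.73247545  161.27293762 1658.20184411]
top [[464.07883182   0.         282.33594689]
 [  0.         464.07883182 204.75694405]
 [  0.           0.           1.        ]] [-0.16140714  0.          0.          0.          0.        ] [[-0.40278311 -0.91514417  0.01664074]
 [-0.7168489   0.30409848 -0.62741675]
 [ 0.56911636 -0.26464176 -0.77850582]] [ 321.10454848  371.03366301 1106.14739299]
wrist [[315.47437249   0.         278.70840056]
 [  0.         315.47437249 207.55024262]
 [  0.           0.           1.        ]] [-0.04901605  0.          0.          0.          0.        ] [[ 0.34487632 -0.93864499 -0.00242873]
 [-0.89267014 -0.32878196  0.30828955]
 [-0.29017296 -0.10415371 -0.95128947]] [-673.19771372  -41.33150136  379.47812695]
```

View pics/scene0.png

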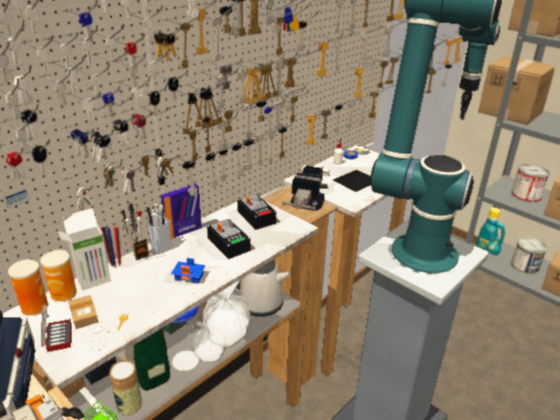

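View pics/top0.png

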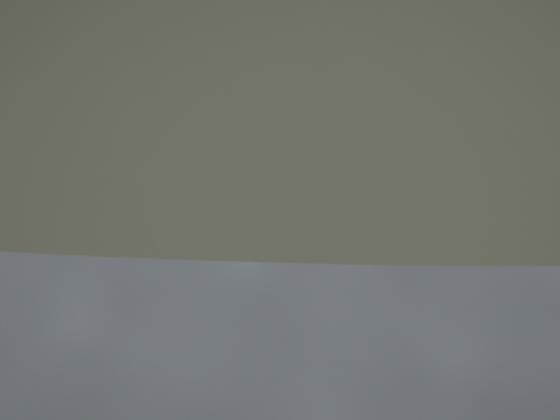

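View pics/wrist0.png

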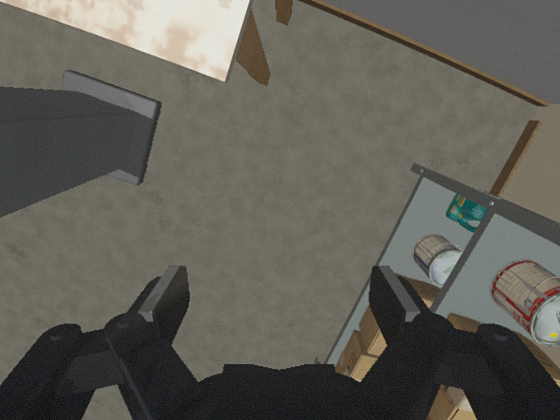

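```bash
cat > h.py <<'E'
import numpy as np,cv2,pickle
def ray(c,uv):
    K=np.array(c["camera_matrix"]);d=np.array(c["dist"])
    p=cv2.undistortPoints(np.array(uv,float).reshape(-1,1,2),K,d).reshape(-1,2)
    R=np.array(c["R"]);t=np.array(c["t"]).ravel()
    D=np.c_[p,np.ones(len(p))]@R
    return -R.T@t,D
def onz(c,uv,z):
    C,D=ray(c,uv);s=(z-C[2])/D[:,2];return C+D*s[:,None]
def proj(c,X):
    R=np.array(c["R"]);t=np.array(c["t"],float).ravel()
    return cv2.projectPoints(np.array(X,float).reshape(-1,1,3),cv2.Rodrigues(R)[0],t,np.array(c["camera_matrix"]),np.array(c["dist"],float))[0].reshape(-1,2)
E
python3 - <<'E'
import cv2,pickle
from h import *
c=pickle.load(open("scene0.pkl","rb"));f=c["frame"]
cv2.imwrite("pics/z1.png",cv2.resize(f[140:280,150:400],None,fx=3.2,fy=3.2,interpolation=cv2.INTER_CUBIC))
for n,p,z in [("mat",(355,181),4),("lockfar",(257,205),55),("locknear",(229,235),55),("blue",(188,270),20),("vice",(308,185),60)]:
    print(n,onz(c,p,z))
E
```

```text
mat [[ 451.68447653 -234.49541541    4.        ]]
lockfar [[531.31407385 242.86470043  55.        ]]
locknear [[459.87334932 436.70500434  55.        ]]
blue [[445.43655637 613.75674612  20.        ]]
vice [[497.02285778   9.45532392  60.        ]]
```

View pics/z1.png

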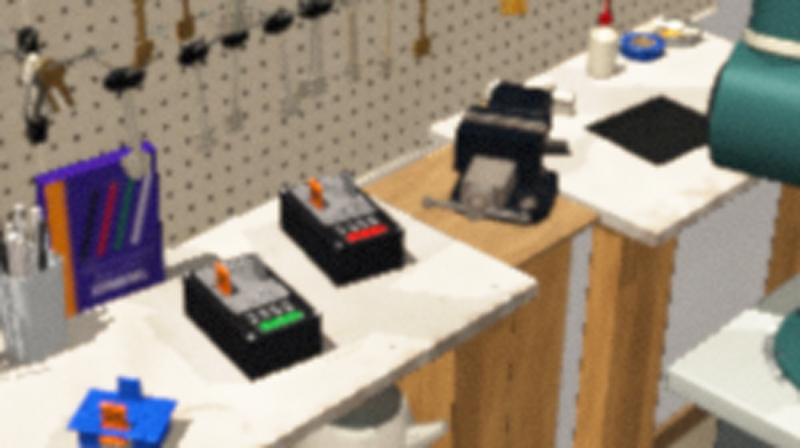

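```bash
python3 - <<'E'
import cv2,pickle
from h import *
c=pickle.load(open("scene0.pkl","rb"));f=c["frame"].astype(int)
b,g,r=f[...,0],f[...,1],f[...,2]
red=((r>150)&(g<70)&(b<80)).astype(np.uint8)
gr=((g>130)&(r<90)).astype(np.uint8)
org=((r>180)&(g>80)&(g<150)&(b<70)).astype(np.uint8)
for nm,m,z in [("red",red,52),("green",gr,52),("orange",org,70)]:
    n,l,st,ce=cv2.connectedComponentsWithStats(m)
    for i in range(1,n):
        if st[i,4]>5 and 195<ce[i,0]<290 and 190<ce[i,1]<260: print(nm,st[i],ce[i],onz(c,ce[i],z))
m=((f.max(2)<60)).astype(np.uint8)
n,l,st,ce=cv2.connectedComponentsWithStats(m)
for i in range(1,n):
    if st[i,4]>100: print("dark",st[i],ce[i])
C,_=ray(c,[(280,200)]);print(C)
E
```

```text
red [259 211  11   4  24] [263.75  212.375] [[483.34874491 257.16103367  52.        ]]
green [231 237  13   6  32] [237.40625 239.59375] [[425.45404058 431.99911297  52.        ]]
orange [247 196   3   4   7] [247.85714286 197.57142857] [[572.49140967 247.87530373  70.        ]]
orange [218 223   3   3   6] [218.66666667 224.33333333] [[512.2683998 434.2432923  70.       ]]
dark [ 405    0   90   72 1581] [461.54016445  24.95192916]
dark [155  33  20  11 146] [164.38356164  38.23287671]
dark [460  77  20  41 342] [467.30116959  91.84795322]
dark [ 22 110  15  13 121] [ 28.65289256 116.2231405 ]
dark [ 94 132  16  15 129] [101.29457364 139.74418605]
dark [ 33 146  13  16 163] [ 38.94478528 153.96932515]
dark [299 166  23  12 166] [311.95180723 171.6626506 ]
dark [335 171  88  34 761] [373.48620237 185.8173456 ]
dark [292 178  34  31 474] [309.71097046 189.94092827]
dark [238 200  38  29 494] [256.41093117 216.11740891]
dark [445 200  16  13 113] [452.04424779 205.90265487]
dark [208 226  43  32 583] [228.59691252 243.57461407]
dark [  0 328  19  72 433] [  4.85681293 365.43418014]
dark [ 134  329   36   61 1370] [151.04379562 359.43357664]
dark [ 14 336  21  72 462] [ 25.41125541 376.54112554]
dark [ 153  349   97   71 1162] [203.71170396 387.41480207]
dark [ 85 357  31  27 322] [ 99.87888199 371.29192547]
dark [ 63 408  20  10 117] [ 72.81196581 412.35897436]
[-568.4101645  1313.50151357  973.12697451]
```

```bash
python3 -m inch '[[100,0.187,-0.158,-0.017,0,0,0],[100,0.187,-0.158,-0.017,0,0,0],[100,0.187,-0.158,-0.017,0,0,0],[100,0.187,-0.158,-0.017,0,0,0],[100,0.187,-0.158,-0.017,0,0,0]]'
```

```text
time: 0.65
ee_pos: [353.7, -419.4, 248.0]
tool_rot: [0.985, 0.174, 0.0, -0.0]
contact_force: [0.6, 0.2, 0.8]
gripper_width: 85.4
```

```bash
python3 -m inch '[[100,0.187,-0.158,-0.017,0,0,0],[100,0.187,-0.158,-0.017,0,0,0],[100,0.187,-0.158,-0.017,0,0,0],[100,0.187,-0.158,-0.017,0,0,0],[100,0,0,0,0,0,0]]'; python3 - <<'E'
from station import arm
import cv2,pickle
n="wrist"
c=arm.read_camera(n);cv2.imwrite(f"pics/{n}1.png",c["frame"]);pickle.dump(c,open(f"{n}1.pkl","wb"))
print(arm.read_state())
E
```

```text
time: 1.15
ee_pos: [452.8, -246.3, 262.3]
tool_rot: [0.984, 0.178, 0.001, -0.001]
contact_force: [0.1, -0.3, 0.6]
gripper_width: 85.8
{'time': 1.2, 'joint_pos': array([-5.51808859e-01, -5.93427764e-02,  1.90162985e+00,  2.19744966e-04,
        1.29906262e+00,  6.62638460e-01]), 'joint_vel': array([-0.06187835,  0.01068362, -0.00116137, -0.02792822, -0.0044936 ,
       -0.01891493]), 'joint_efforts': array([  1.60334364, -34.05179858, -37.12254167,   0.35184145,
         0.03954654,   0.17380923]), 'ee_pos': array([ 451.48806368, -248.60832385,  262.01338886]), 'tool_rot': array([9.84174082e-01, 1.77204260e-01, 1.61107950e-04, 2.13569293e-06]), 'contact_force': array([-0.76347984, -0.3119237 , -0.010569  ]), 'wrist_torque': array([-0.02595111, -0.00059846,  0.00795536]), 'gripper_width': 85.33167553816247}
```

View pics/wrist1.png

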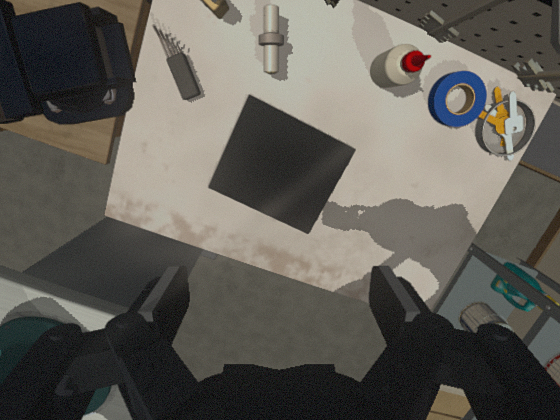

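The wrist view shows the black mat, clear, with corners about (249,95), (355,150), (308,234), (209,187); the vice is at the upper left, and a screw bottle and tape are well away from it.

```bash
python3 - <<'E'
from h import *
c=pickle.load(open("wrist1.pkl","rb"));f=c["frame"]
m=(f.max(2)<75).astype(np.uint8);m[:, :190]=0;m[245:]=0;m[:80]=0
m=cv2.morphologyEx(m,cv2.MORPH_OPEN,np.ones((5,5)))
cs=max(cv2.findContours(m,0,1)[0],key=cv2.contourArea);r=cv2.approxPolyDP(cs,10,True).reshape(-1,2)
print(r,cv2.contourArea(cs))
P=onz(c,r,4);print(P)
M=onz(c,cs.reshape(-1,2),4)[:,:2].astype(np.float32)
print(cv2.minAreaRect(M))
s=pickle.load(open("scene0.pkl","rb"));print(proj(s,P))
E
```

```text
[[248  97]
 [210 187]
 [309 231]
 [352 148]] 11144.5
[[ 523.16811833 -179.3316841     4.        ]
 [ 399.90073869 -168.94955285    4.        ]
 [ 388.06309721 -313.73704397    4.        ]
 [ 511.48739086 -322.05296856    4.        ]]
((455.4326477050781, -246.6109619140625), (148.23866271972656, 128.34228515625), 84.24362182617188)
[[332.74066929 179.44727172]
 [355.73883584 190.97685549]
 [379.11886866 179.96621253]
 [355.87404103 169.42812984]]
```

```bash
python3 -m inch '[[100,0.126,-0.211,0,0,0,0],[100,0.126,-0.211,0,0,0,0],[100,0.126,-0.211,0,0,0,0],[100,0.126,-0.211,0,0,0,0],[100,0.126,-0.211,0,0,0,0]]'
```

```text
time: 1.7
ee_pos: [496.0, -9.5, 261.7]
tool_rot: [0.985, 0.173, -0.0, 0.0]
contact_force: [1.0, -0.1, 0.9]
gripper_width: 85.5
```

```bash
python3 -m inch '[[100,0.126,-0.211,0,0,0,0],[100,0.126,-0.211,0,0,0,0],[100,0.126,-0.211,0,0,0,0],[100,0.126,-0.211,0,0,0,0],[100,0.126,-0.211,0,0,0,0]]'; python3 -m inch '[[100,0,0,0,0,0,0.15],[100,0,0,0,0,0,0.15],[100,0,0,0,0,0,0.15],[100,0,0,0,0,0,0],[100,0,0,0,0,0,0]]';  python3 - <<'E'
from station import arm
import cv2,pickle
n="wrist"
c=arm.read_camera(n);cv2.imwrite(f"pics/{n}2.png",c["frame"]);pickle.dump(c,open(f"{n}2.pkl","wb"))
E
```

```text
time: 2.2
ee_pos: [542.6, 232.1, 261.5]
tool_rot: [0.985, 0.174, -0.0, 0.0]
contact_force: [0.6, -1.1, 0.7]
gripper_width: 85.4
time: 2.7
ee_pos: [542.3, 230.5, 261.5]
tool_rot: [1.0, -0.001, -0.0, 0.0]
contact_force: [0.1, 0.9, 0.3]
gripper_width: 85.3
```

View pics/wrist2.png

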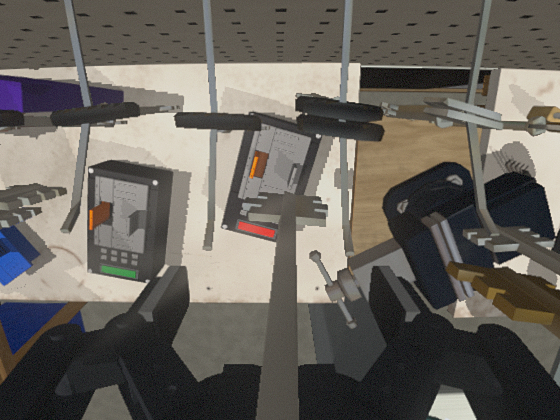

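```bash
python3 - <<'E'
from h import *
c=pickle.load(open("wrist2.pkl","rb"));s=pickle.load(open("scene0.pkl","rb"))
print("wall base",onz(c,[(50,65),(280,65),(350,65)],0), "lamp",onz(c,[(257,229),(121,271)],52))
C,_=ray(c,[(0,0)]);print("cam",C)
cv2.imwrite("pics/z2.png",cv2.resize(s["frame"][80:240,170:330],(800,600)if 0 else None,fx=3.75,fy=3.75,interpolation=cv2.INTER_CUBIC))
E
```

```text
wall base [[671.54992762 508.18783211   0.        ]
 [667.02366245 229.25248821   0.        ]
 [667.44303982 146.22804689   0.        ]] lamp [[479.57003465 256.8244545   52.        ]
 [421.72832412 431.51662478  52.        ]]
cam [620.73475719 231.06467918 403.45310505]
```

View pics/z2.png

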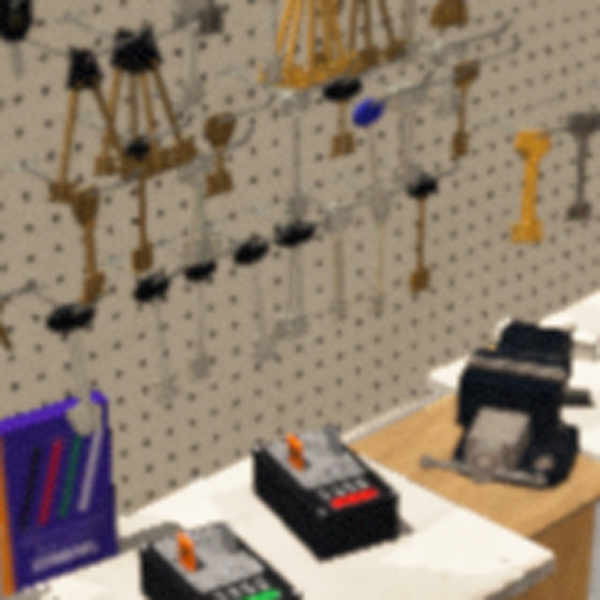

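```bash
python3 - <<'E'
from station import arm
import cv2,pickle
n="scene"
c=arm.read_camera(n);f=c["frame"];pickle.dump(c,open(f"{n}2.pkl","wb"))
cv2.imwrite("pics/z3.png",cv2.resize(f[60:260,150:410],None,fx=3,fy=3,interpolation=cv2.INTER_CUBIC))
E
```

```text
(no output)
```

View pics/z3.png

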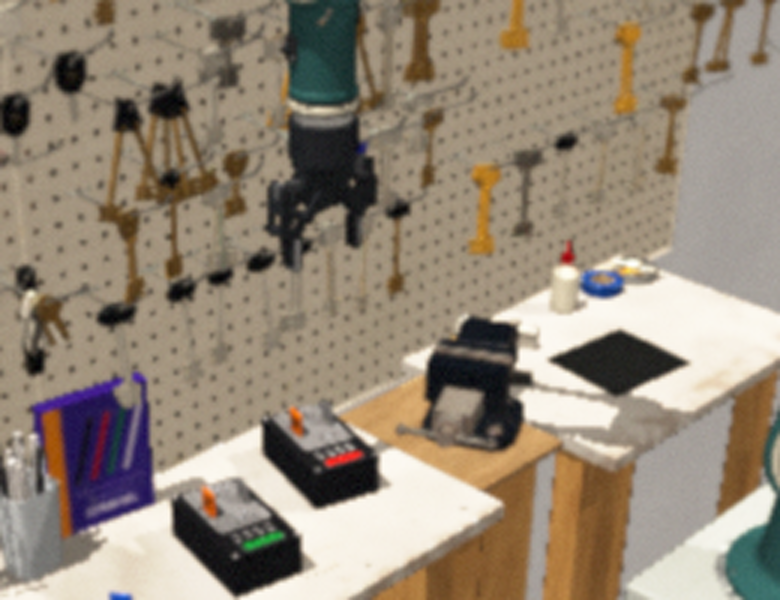

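```bash
python3 - <<'E'
from h import *
c=pickle.load(open("wrist2.pkl","rb"));s=pickle.load(open("scene2.pkl","rb"))
z2=lambda a:(170+a[0]/3.75,80+a[1]/3.75)
S={"h68":(68,318),"h150":(150,287),"h200":(200,268),"h250":(250,250),"h295":(295,233),"h343":(343,88),"h422":(422,185),"bit295":(293,328),"bit200":(203,370),"bit160":(165,390),"bit265":(265,355),"bit420":(420,290),"bit340":(340,315),"bit378":(378,305)}
W={"A95":(95,115),"B215":(215,120),"C340a":(340,105),"C340b":(340,128),"key":(295,208),"keyL":(268,210),"keyR":(325,210),"L":(40,190),"L2":(10,195)}
for a,u in S.items():
  for b,v in W.items():
    C1,D1=ray(s,[z2(u)]);C2,D2=ray(c,[v]);d1=D1[0]/np.linalg.norm(D1);d2=D2[0]/np.linalg.norm(D2)
    A=np.c_[d1,-d2];k=np.linalg.lstsq(A,C2-C1,rcond=None)[0]
    P1=C1+d1*k[0];P2=C2+d2*k[1];g=np.linalg.norm(P1-P2)
    if g<20 and k[1]>0: print(a,b,((P1+P2)/2).round(0),g.round(1))
E
```

```text
h200 A95 [617. 315. 255.] 0.2
h200 L [587. 338. 272.] 3.5
h200 L2 [584. 345. 277.] 3.9
h250 B215 [614. 259. 256.] 1.2
h295 C340a [620. 201. 253.] 5.0
h295 C340b [612. 204. 257.] 1.8
h295 key [582. 227. 275.] 8.7
h295 keyL [579. 236. 277.] 0.4
h295 keyR [584. 219. 274.] 19.2
bit295 C340a [625. 188. 150.] 11.5
bit295 keyL [558. 246. 196.] 19.5
bit160 A95 [613. 369. 156.] 7.1
bit160 L [564. 405. 187.] 0.8
bit160 L2 [559. 416. 196.] 12.8
bit340 key [550. 215. 197.] 11.3
bit340 keyR [553. 201. 194.] 5.7
```

```bash
python3 -m inch '[[100,-0.1,0,0,0,0,0],[100,-0.2,0,0,0,0,0],[100,-0.2,0,0,0,0,0],[100,0,0,0,0,0,0]]';  python3 - <<'E'
from station import arm
import cv2,pickle
from h import *
n="wrist"
c=pickle.load(open("wrist2.pkl","rb"))
for z in (200,260,300,360): print(z,onz(c,[(345,250),(210,245),(65,230),(295,208)],z).round(0)[:,:2].tolist())
c=arm.read_camera(n);cv2.imwrite(f"pics/{n}3.png",c["frame"]);pickle.dump(c,open(f"{n}3.pkl","wb"))
c=arm.read_camera("top");cv2.imwrite("pics/top3.png",c["frame"])
E
```

```text
time: 3.2
ee_pos: [437.9, 231.3, 261.3]
tool_rot: [1.0, -0.0, -0.001, 0.0]
contact_force: [-0.2, -0.3, 0.0]
gripper_width: 85.5
200 [[523.0, 184.0], [527.0, 280.0], [538.0, 383.0], [554.0, 220.0]]
260 [[552.0, 198.0], [555.0, 265.0], [562.0, 338.0], [574.0, 223.0]]
300 [[571.0, 207.0], [573.0, 256.0], [579.0, 308.0], [587.0, 225.0]]
360 [[600.0, 221.0], [601.0, 241.0], [603.0, 263.0], [607.0, 229.0]]
```

View pics/wrist3.png

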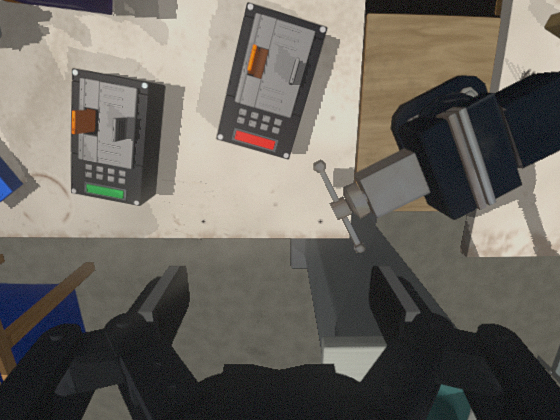

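View pics/top3.png

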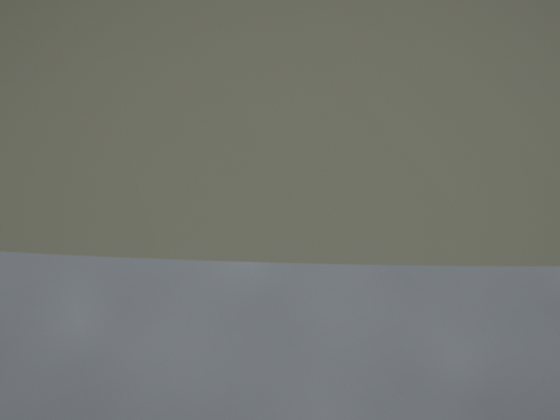

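```bash
python3 - <<'E'
from h import *
c=pickle.load(open("wrist3.pkl","rb"))
cv2.imwrite("pics/z4.png",cv2.resize(c["frame"][0:170,200:350],None,fx=3.5,fy=3.5,interpolation=cv2.INTER_CUBIC))
E
```

```text
(no output)
```

View pics/z4.png

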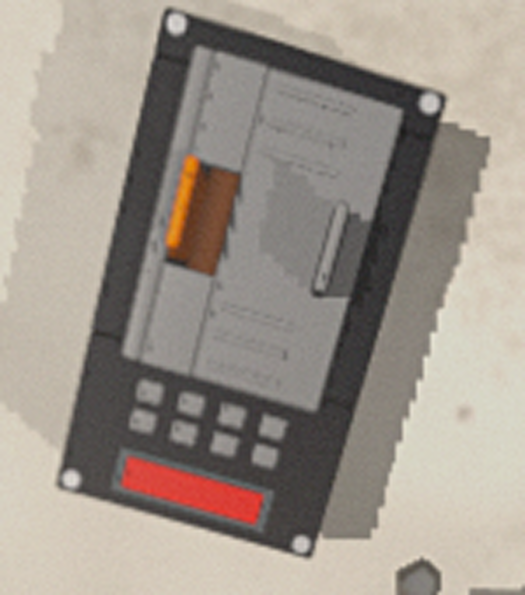

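```bash
python3 - <<'E'
from h import *
c=pickle.load(open("wrist3.pkl","rb"))
q=lambda L:[(200+(a+.5)/3.5-.5,(b+.5)/3.5-.5) for a,b in L]
ot=onz(c,q([(183,203),(190,157),(174,250)]),81);gt=onz(c,q([(331,249),(343,204),(320,293)]),81)
print("tab",ot.round(1),"grip",gt.round(1),"mid",((ot+gt)/2)[0].round(1),"dist",np.linalg.norm(ot[0]-gt[0]))
d=ot[0]-gt[0];print("yaw from y",np.degrees(np.arctan2(-d[0],d[1])))
B=onz(c,q([(167,10),(443,93),(312,555),(60,487)]),52)[:,:2];print("box",B.round(1),"centre",B.mean(0))
for i in range(4):
    e=B[(i+1)%4]-B[i];print(np.linalg.norm(e).round(1),np.degrees(np.arctan2(e[1],e[0])).round(1))
P=onz(c,q([(200,45),(403,108),(317,410),(122,358)]),56)[:,:2];print("plate",P.round(1),P.mean(0))
for i in range(4):
    e=P[(i+1)%4]-P[i];print(np.linalg.norm(e).round(1),np.degrees(np.arctan2(e[1],e[0])).round(1))
f=c["frame"].astype(int);m=((f[...,2]>150)&(f[...,1]<80)).astype(np.uint8)
ys,xs=np.nonzero(m[:, :330]);l=onz(c,[(xs.mean(),ys.mean())],52)[0];print("lamp",l)
for a in (-10,-12,-14,-16,-18):
    r=np.radians(a);print(a,l[:2]+77*np.array([np.cos(r),np.sin(r)]))
E
```

```text
tab [[559.3 256.9  81. ]
 [570.6 254.8  81. ]
 [547.4 259.6  81. ]] grip [[547.7 217.   81. ]
 [559.1 213.9  81. ]
 [536.4 219.9  81. ]] mid [553.5 236.9  81. ] dist 41.513516138526015
yaw from y -16.18222212648213
box [[613.8 262.6]
 [592.7 184.2]
 [459.6 220.4]
 [481.  299.6]] centre [536.76818218 241.68183131]
81.2 -105.1
137.9 164.8
82.0 74.9
137.9 -15.5
plate [[603.8 253.2]
 [587.8 196. ]
 [504.4 219.4]
 [519.6 278.1]] [553.9121377  236.66697967]
59.5 -105.6
86.6 164.3
60.5 75.5
87.9 -16.4
lamp [480.66519688 258.08347767  52.        ]
-10 [556.49539386 244.71256799]
-12 [555.98256213 242.07427748]
-14 [555.3779678  239.45549171]
-16 [554.68234746 236.85940127]
-18 [553.89654863 234.28916911]
```

```bash
python3 -m inch '[[100,0,0,0,0,0,0.172],[100,0,0,0,0,0,0.172],[100,0,0,0,0,0.185,0],[100,0,0,0,0,0.185,0],[100,0,0,0,0,0.185,0]]'; python3 -m inch '[[100,0,0,0,0,0,0],[100,0,0,0,0,0,0]]'; cat >> h.py <<'E'
from scipy.spatial.transform import Rotation as Ro
def plan(tgt,s=None):
    if s is None:
        from station import arm
        s=arm.read_state()
    R=Ro.from_quat(s["tool_rot"]).as_matrix()
    print("tool axes cols",R.round(3).tolist(),"yaw",np.degrees(np.arctan2(R[1,0],R[0,0])),"tilt",np.degrees(np.arccos(-R[2,2])))
    p=s["ee_pos"];print("pos",p.round(1),"t",s["time"],"F",s["contact_force"].round(1),"w",s["gripper_width"])
    for t in tgt:
        d=R.T@(np.array(t)-p);print("to",t,"shares",(d/200).round(4),"len",np.linalg.norm(d).round(1));p=np.array(t)
E
python3 - <<'E'
from h import *
plan([(500,252,170),(558,236,140),(558,236,61)])
E
```

```text
time: 3.8
ee_pos: [453.0, 215.6, 268.4]
tool_rot: [0.971, -0.118, 0.205, 0.019]
contact_force: [-0.1, -1.6, -0.8]
gripper_width: 85.4
time: 4.0
ee_pos: [452.3, 214.5, 268.5]
tool_rot: [0.972, -0.121, 0.202, 0.019]
contact_force: [0.2, 0.3, 0.2]
gripper_width: 85.5
tool axes cols [[0.889, -0.242, 0.389], [-0.227, -0.97, -0.086], [0.398, -0.012, -0.917]] yaw -14.323263353578316 tilt 23.467337067853755
pos [452.3 214.5 268.5] t 4.0 F [0.2 0.3 0.2] w 85.45524710864368
to (500, 252, 170) shares [-0.0268 -0.234   0.5283] len 115.7
to (558, 236, 140) shares [0.2162 0.0091 0.2572] len 67.2
to (558, 236, 61) shares [-0.1572  0.0046  0.3623] len 79.0
```

```bash
python3 -m inch '[[100,-0.009,-0.078,0.176,-0.013,0,0.031],[100,-0.009,-0.078,0.176,0,0,0],[100,-0.009,-0.078,0.176,0,0,0],[100,0,0,0,0,0,0]]'; python3 - <<'E'
from h import *
from station import arm
c=arm.read_camera("wrist");cv2.imwrite("pics/wrist5.png",c["frame"]);pickle.dump(c,open("wrist5.pkl","wb"))
plan([(558,236,120),(558,236,61)])
E
```

```text
time: 4.4
ee_pos: [509.1, 232.7, 171.4]
tool_rot: [0.975, -0.121, 0.185, 0.013]
contact_force: [-1.0, -0.2, -0.4]
gripper_width: 85.4
tool axes cols [[0.901, -0.24, 0.361], [-0.231, -0.97, -0.069], [0.367, -0.021, -0.93]] yaw -14.372149096624076 tilt 21.553262058199994
pos [509.1 232.9 173.8] t 4.45 F [-0.8 -0.4 -0.2] w 85.43612426139798
to (558, 236, 120) shares [ 0.1179 -0.0682  0.3371] len 72.7
to (558, 236, 61) shares [-0.1082  0.0061  0.2744] len 59.0
```

View pics/wrist5.png

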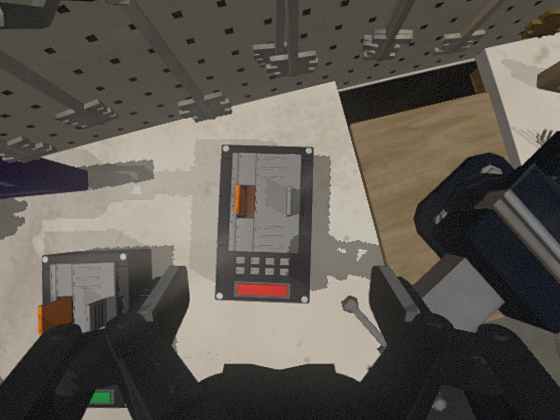

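```bash
python3 - <<'E'
from h import *
from station import arm
s=arm.read_state();print(s["joint_pos"].round(3),s["joint_vel"].round(3))
c=pickle.load(open("wrist5.pkl","rb"))
f=c["frame"].astype(int)
cv2.imwrite("pics/z5.png",cv2.resize(c["frame"][140:310,200:330],None,fx=3.5,fy=3.5,interpolation=cv2.INTER_CUBIC))
m=((f[...,2]>150)&(f[...,1]<80)).astype(np.uint8);ys,xs=np.nonzero(m[200:310,200:330]);l=onz(c,[(xs.mean()+200,ys.mean()+200)],52)[0];print("lamp",l)
ax=np.linalg.norm;
for a in(-14,-15.5,-16.5): r=np.radians(a);print(a,l[:2]+77*np.array([np.cos(r),np.sin(r)]))
P=onz(c,[(224,148),(310,149),(308,300),(218,299)],52);print(P.round(1),P.mean(0))
E
```

```text
[ 0.536 -0.076  2.132 -0.338  0.828  2.551] [ 0.013 -0.066 -0.016 -0.01   0.012  0.002]
lamp [479.58644847 258.3421596   52.        ]
-14 [554.29921939 239.71417364]
-15.5 [553.78599337 237.76480464]
-16.5 [553.41556806 236.47297806]
[[610.6 261.4  52. ]
 [590.7 186.2  52. ]
 [461.1 220.7  52. ]
 [480.5 297.7  52. ]] [535.70793855 241.50373241  52.        ]
```

View pics/z5.png

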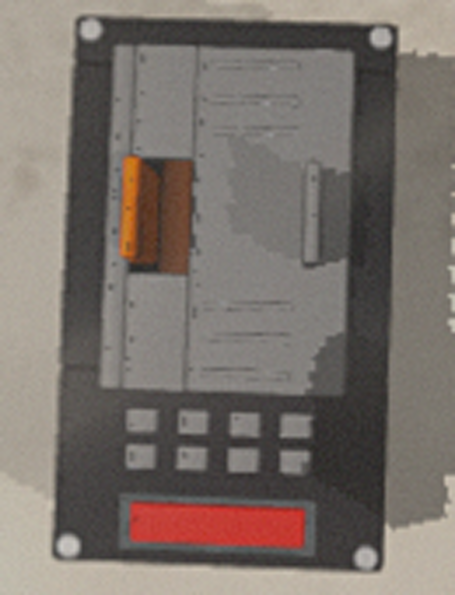

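```bash
python3 -m inch '[[100,-0.135,0.036,-0.054,0,0,0],[100,-0.135,0.036,-0.054,0,0,0],[100,0,0,0,0,0,-0.19],[100,0,0,0,0,0,-0.19],[100,0,0,0,0,0,-0.19]]'; python3 - <<'E'
from h import *
from station import arm
print(arm.read_state()["joint_pos"].round(3));plan([])
E
```

```text
time: 4.95
ee_pos: [454.7, 225.3, 182.7]
tool_rot: [0.977, 0.109, 0.178, 0.045]
contact_force: [0.2, 0.5, 0.2]
gripper_width: 85.0
[ 0.573 -0.198  2.218 -0.316  0.861  2.097]
tool axes cols [[0.913, 0.196, 0.358], [0.228, -0.972, -0.049], [0.339, 0.127, -0.932]] yaw 14.02759768303692 tilt 21.20336278303882
pos [454.7 225.3 182.7] t 4.95 F [0.2 0.5 0.2] w 85.03497939661428
```

```bash
for i in 1; do python3 -m inch '[[100,0,0,0,0,0,-0.19],[100,0,0,0,0,0,-0.19],[100,0,0,0,0,0,-0.19],[100,0,0,0,0,0,-0.19],[100,0,0,0,0,0,-0.19]]'; done;  python3 -m inch '[[100,0,0,0,0,0,-0.19],[100,0,0,0,0,0,-0.19],[100,0,0,0,0,0,-0.19],[100,0,0,0,0,0,-0.19],[100,0,0,0,0,0,-0.19]]'; python3 - <<'E'
from h import *
from station import arm
print(arm.read_state()["joint_pos"].round(3));plan([])
E
```

```text
time: 5.45
ee_pos: [454.8, 225.2, 182.5]
tool_rot: [0.87, 0.457, 0.15, 0.107]
contact_force: [0.0, -0.1, 0.6]
gripper_width: 85.9
time: 5.95
ee_pos: [454.8, 225.3, 182.5]
tool_rot: [0.644, 0.743, 0.1, 0.154]
contact_force: [0.1, -0.6, 0.5]
gripper_width: 85.4
[ 0.572 -0.197  2.217 -0.316  0.861  0.605]
tool axes cols [[-0.124, 0.926, 0.358], [0.987, 0.151, -0.049], [-0.1, 0.347, -0.932]] yaw 97.13360392345845 tilt 21.18520895065438
pos [454.8 225.3 182.5] t 5.95 F [ 0.1 -0.6  0.5] w 85.37849638834717
```

```bash
python3 -m inch '[[100,0,0,0,0,0,-0.19],[100,0,0,0,0,0,-0.19],[100,0,0,0,0,0,-0.19],[100,0,0,0,0,0,-0.19],[100,0,0,0,0,0,-0.19]]'; python3 -m inch '[[100,0,0,0,0,0,-0.19],[100,0,0,0,0,0,-0.19],[100,0,0,0,0,0,-0.1],[100,0,0,0,0,0,0]]'; cat >> h.py <<'E'
def rotto(yaw,tilt,s=None):
    "target: tool z = down tilted toward cover +x; tool y along +cover y ; flipped"
    from station import arm
    s=s or arm.read_state()
    a=np.radians(yaw);t=np.radians(tilt)
    X=np.array([np.cos(a),np.sin(a),0]);Y=np.array([-np.sin(a),np.cos(a),0]);Z=np.array([0,0,-np.cos(t)])+X*np.sin(t)
    T=np.c_[np.cross(Y,Z),Y,Z]
    R=Ro.from_quat(s["tool_rot"]).as_matrix()
    v=Ro.from_matrix(R.T@T).as_rotvec();print("rot shares",(np.degrees(v)/45).round(4));return T
E
python3 - <<'E'
from h import *
from station import arm
print(arm.read_state()["joint_pos"].round(3));plan([]);rotto(-15.5,25);
E
```

```text
time: 6.45
ee_pos: [454.8, 225.3, 182.5]
tool_rot: [0.329, 0.926, 0.037, 0.18]
contact_force: [-0.1, -0.3, 0.7]
gripper_width: 85.4
time: 6.85
ee_pos: [454.8, 225.2, 182.3]
tool_rot: [0.152, 0.971, 0.003, 0.184]
contact_force: [-1.2, -0.9, 0.1]
gripper_width: 85.6
[ 0.572 -0.197  2.218 -0.316  0.86  -0.512]
tool axes cols [[-0.886, 0.294, 0.358], [0.297, 0.954, -0.049], [-0.356, 0.062, -0.932]] yaw 161.47641526690134 tilt 21.18891619256108
pos [454.8 225.2 182.3] t 6.85 F [-1.2 -0.9  0.1] w 85.59743508911909
rot shares [ 0.0589 -0.09   -0.0649]
```

```bash
python3 -m inch '[[100,0,0,0,0.059,-0.09,-0.065],[100,0,0,0,0,0,0]]'; python3 - <<'E'
from h import *
from station import arm
print(arm.read_state()["joint_pos"].round(3));plan([(530,243,150),(558,236,110),(558,236,61)]);rotto(-15.5,25);
E
```

```text
time: 7.05
ee_pos: [453.4, 225.5, 180.5]
tool_rot: [0.131, 0.968, -0.03, 0.214]
contact_force: [0.1, 0.9, 0.4]
gripper_width: 85.1
[ 0.643 -0.186  2.23  -0.451  0.874 -0.405]
tool axes cols [[-0.874, 0.266, 0.406], [0.241, 0.964, -0.114], [-0.422, -0.002, -0.907]] yaw 164.6041432476995 tilt 24.938693005445568
pos [453.4 225.5 180.5] t 7.05 F [0.1 0.9 0.4] w 85.12907519366792
to (530, 243, 150) shares [-0.2494  0.1865  0.2839] len 84.3
to (558, 236, 110) shares [-0.0465  0.0039  0.2422] len 49.3
to (558, 236, 61) shares [0.1033 0.0005 0.2222] len 49.0
rot shares [-0.0016 -0.0014  0.0021]
```

```bash
python3 -m inch '[[100,-0.125,0.093,0.142,0,0,0],[100,-0.125,0.093,0.142,0,0,0],[100,-0.024,0.002,0.121,0,0,0],[100,-0.024,0.002,0.121,0,0,0],[100,0,0,0,0,0,0]]'; python3 - <<'E'
from h import *
from station import arm
c=arm.read_camera("wrist");cv2.imwrite("pics/wrist6.png",c["frame"]);pickle.dump(c,open("wrist6.pkl","wb"))
c=arm.read_camera("scene");cv2.imwrite("pics/scene6.png",cv2.resize(c["frame"][90:260,150:350],None,fx=3.5,fy=3.5,interpolation=cv2.INTER_CUBIC))
print(arm.read_state()["joint_pos"].round(3));plan([(558,236,61)]);rotto(-15.5,25);
E
```

```text
time: 7.55
ee_pos: [558.2, 233.4, 106.7]
tool_rot: [0.132, 0.968, -0.031, 0.211]
contact_force: [-0.7, -0.0, -0.6]
gripper_width: 85.6
[ 0.531  0.087  2.119 -0.498  0.689 -0.42 ]
tool axes cols [[-0.875, 0.268, 0.404], [0.242, 0.963, -0.115], [-0.42, -0.002, -0.908]] yaw 164.50712624765617 tilt 24.819468477669734
pos [558.4 234.5 109.3] t 7.65 F [ 0.2 -0.1  0.1] w 85.56926620355101
to (558, 236, 61) shares [0.1052 0.0074 0.2175] len 48.3
rot shares [-0.0034 -0.004   0.0001]
```

View pics/wrist6.png

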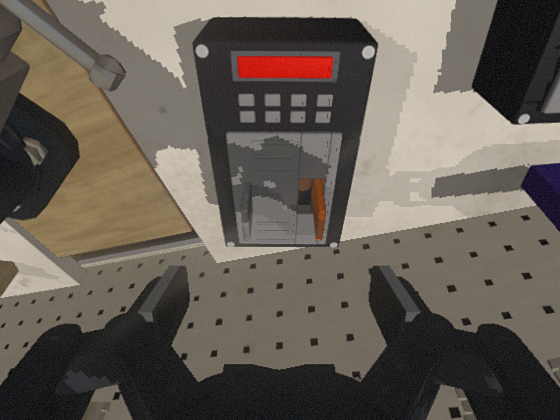

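View pics/scene6.png

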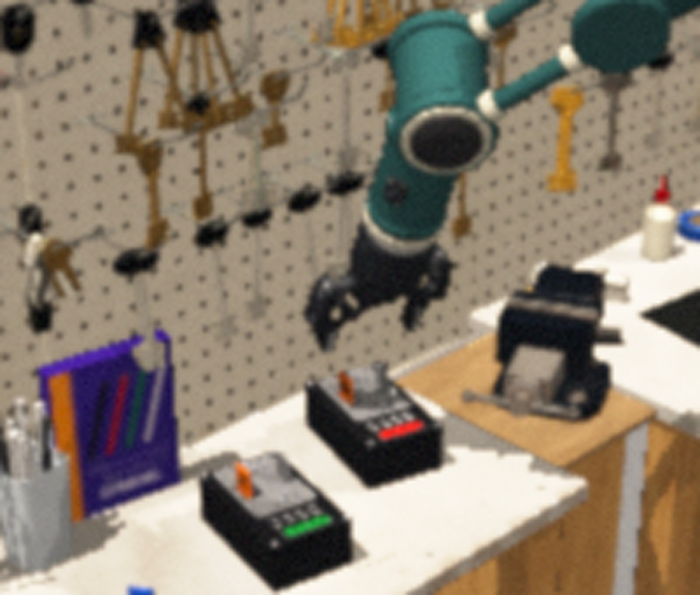

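The jaws straddle the red lock: grey grip at about (247,210), orange tab at (319,208), and finger midline at about column 280. Next I descend.

```bash
python3 -m inch '[[100,0.035,0.003,0.072,0,0,0],[100,0.035,0.003,0.072,0,0,0],[100,0.035,0.002,0.072,0,0,0],[100,0,0,0,0,0,0]]'; python3 - <<'E'
from h import *
from station import arm
c=arm.read_camera("wrist");cv2.imwrite("pics/wrist7.png",c["frame"]);pickle.dump(c,open("wrist7.pkl","wb"))
print(arm.read_state()["joint_pos"].round(3));plan([(558,236,61)]);rotto(-15.5,25);
E
```

```text
time: 8.05
ee_pos: [555.0, 235.4, 57.6]
tool_rot: [0.13, 0.968, -0.032, 0.211]
contact_force: [-1.2, -0.4, 0.8]
gripper_width: 85.2
[ 0.536  0.16   2.15  -0.568  0.603 -0.332]
tool axes cols [[-0.876, 0.266, 0.402], [0.239, 0.964, -0.116], [-0.418, -0.006, -0.908]] yaw 164.73550248532467 tilt 24.732896380128782
pos [556.  235.9  59. ] t 8.1 F [-0.3 -0.2  0.3] w 85.45890700989263
to (558, 236, 61) shares [-0.0128  0.0032 -0.0051] len 2.8
rot shares [-0.0056 -0.006   0.0048]
```

View pics/wrist7.png

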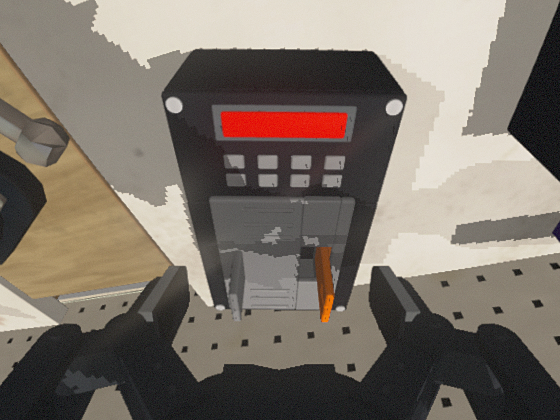

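```bash
python3 -m inch '[[100,-0.013,0.003,-0.006,0,0,0],[60,0,0,0,0,0,0],[60,0,0,0,0,0,0],[60,0,0,0,0,0,0]]'; python3 - <<'E'
from h import *
plan([(558,236,61)])
E
```

```text
time: 8.5
ee_pos: [560.4, 236.9, 64.2]
tool_rot: [0.131, 0.968, -0.03, 0.214]
contact_force: [-0.1, -0.1, -0.1]
gripper_width: 51.3
tool axes cols [[-0.874, 0.266, 0.406], [0.241, 0.964, -0.114], [-0.422, -0.002, -0.907]] yaw 164.6068789467685 tilt 24.946884087280665
pos [560.4 236.9  64.2] t 8.5 F [-0.1 -0.1 -0.1] w 51.26978771917843
to (558, 236, 61) shares [ 0.016  -0.0074  0.01  ] len 4.1
```

```bash
python3 -m inch '[[60,0.01,-0.003,0.005,0,0,0],[60,0,0,0,0,0,0],[0,0,0,0,0,0,0],[0,0,0,0,0,0,0]]'; python3 -m inch '[[0,0,0,0,0,0,0],[0,0,0,0,0,0,0],[0,0,0,0,0,0,0]]'; python3 - <<'E'
from h import *
from station import arm
c=arm.read_camera("wrist");cv2.imwrite("pics/wrist8.png",c["frame"]);pickle.dump(c,open("wrist8.pkl","wb"))
plan([(558,236,61)])
E
```

```text
time: 8.9
ee_pos: [557.0, 233.0, 63.1]
tool_rot: [0.132, 0.968, -0.034, 0.212]
contact_force: [-15.3, -11.9, 21.4]
gripper_width: 34.9
time: 9.2
ee_pos: [557.0, 232.9, 63.0]
tool_rot: [0.132, 0.968, -0.034, 0.213]
contact_force: [-15.2, -11.7, 21.2]
gripper_width: 34.9
tool axes cols [[-0.875, 0.271, 0.402], [0.242, 0.963, -0.122], [-0.42, -0.009, -0.907]] yaw 164.54718982006784 tilt 24.865035920690076
pos [557.  232.9  63. ] t 9.25 F [-14.7 -11.4  21.9] w 34.40164358970941
to (558, 236, 61) shares [0.0037 0.0164 0.0093] len 3.8
```

View pics/wrist8.png

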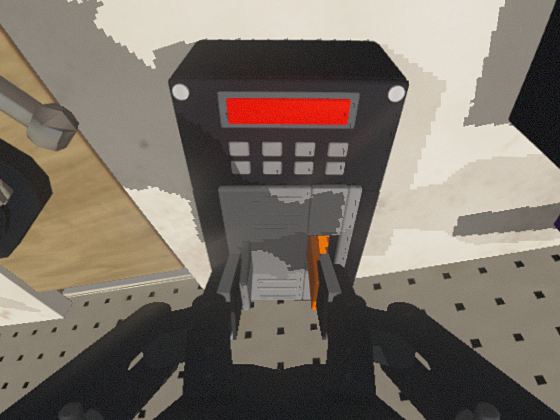

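```bash
python3 -m inch '[[0,0,-0.015,-0.005,0,0,0],[0,-0.021,0,-0.045,0,0,0],[0,-0.021,0,-0.045,0,0,0],[0,-0.021,0,-0.045,0,0,0]]'; python3 - <<'E'
from h import *
from station import arm
c=arm.read_camera("wrist");cv2.imwrite("pics/wrist9.png",c["frame"]);pickle.dump(c,open("wrist9.pkl","wb"))
plan([])
E
```

```text
time: 9.65
ee_pos: [557.0, 233.4, 92.7]
tool_rot: [0.131, 0.968, -0.031, 0.213]
contact_force: [0.3, 0.0, -0.9]
gripper_width: 33.1
tool axes cols [[-0.874, 0.266, 0.407], [0.241, 0.964, -0.113], [-0.423, -0.001, -0.906]] yaw 164.60250414963664 tilt 25.015946147036033
pos [558.5 234.4  95. ] t 9.7 F [ 1.   0.8 -0.2] w 33.43259561535735
```

View pics/wrist9.png

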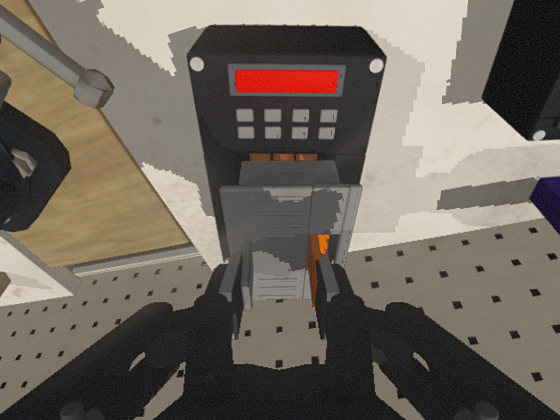

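```bash
python3 -m inch '[[0,-0.042,0,-0.091,0,0,0],[0,-0.053,0,-0.113,0,0,0],[0,-0.02,0,-0.045,0,0,0],[0,0,0,0,0,0,0]]'; python3 - <<'E'
from h import *
from station import arm
c=arm.read_camera("scene");cv2.imwrite("pics/scene10.png",cv2.resize(c["frame"][90:260,150:350],None,fx=3.5,fy=3.5,interpolation=cv2.INTER_CUBIC))
plan([(470,200,205),(460,0,215),(456,-246,215)])
print(arm.read_state()["joint_pos"].round(3))
E
```

```text
time: 10.1
ee_pos: [558.9, 235.1, 149.9]
tool_rot: [0.131, 0.967, -0.029, 0.215]
contact_force: [0.3, 1.0, -0.3]
gripper_width: 33.7
tool axes cols [[-0.874, 0.266, 0.407], [0.241, 0.964, -0.113], [-0.422, -0.001, -0.907]] yaw 164.59523854736526 tilt 24.972433974311084
pos [557.8 234.4 148.1] t 10.15 F [-0.2  0.1 -1.8] w 33.42666395906548
to (470, 200, 205) shares [ 0.2221 -0.2829 -0.4171] len 110.1
to (460, 0, 215) shares [-0.2182 -0.9773  0.0477] len 200.5
to (456, -246, 215) shares [-0.2787 -1.191   0.1312] len 246.0
[ 0.532  0.035  2.093 -0.459  0.756 -0.474]
```

View pics/scene10.png

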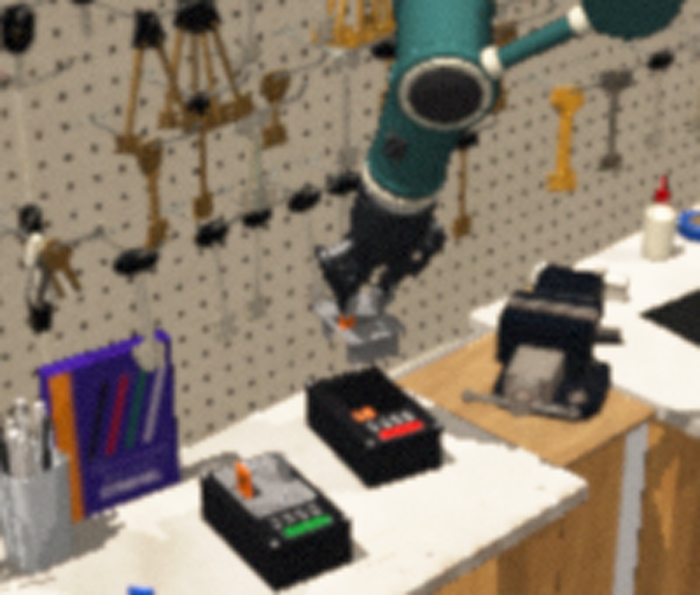

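```bash
python3 -m inch '[[0,0.074,-0.094,-0.139,0,0,0],[0,0.074,-0.094,-0.139,0,0,0],[0,0.074,-0.094,-0.139,0,0,0],[0,0,0,0,0,0,0]]'; python3 - <<'E'
from h import *
from station import arm
plan([(480,0,215),(460,-248,215)]);rotto(-15.5,25)
print(arm.read_state()["joint_pos"].round(3))
E
```

```text
time: 10.55
ee_pos: [467.5, 198.9, 204.8]
tool_rot: [0.131, 0.968, -0.03, 0.214]
contact_force: [0.8, 0.4, -1.1]
gripper_width: 33.4
tool axes cols [[-0.875, 0.266, 0.405], [0.241, 0.964, -0.114], [-0.421, -0.002, -0.907]] yaw 164.6221402394734 tilt 24.908744328275734
pos [467.5 198.9 204.8] t 10.55 F [ 0.8  0.4 -1.1] w 33.36843754439248
to (480, 0, 215) shares [-0.3154 -0.9419  0.0927] len 199.5
to (460, -248, 215) shares [-0.2108 -1.2219  0.1011] len 248.8
rot shares [-0.0022 -0.002   0.0025]
[ 0.569 -0.223  2.212 -0.414  0.897 -0.513]
```

```bash
python3 -m inch '[[0,-0.063,-0.188,0.018,0,0,0],[0,-0.063,-0.188,0.018,0,0,0],[0,-0.063,-0.188,0.018,0,0,0],[0,-0.063,-0.188,0.018,0,0,0],[0,-0.063,-0.188,0.018,0,0,0]]'; python3 - <<'E'
from h import *
from station import arm
plan([(480,0,215),(460,-248,215)]);rotto(-15.5,25)
print(arm.read_state()["joint_pos"].round(3))
E
```

```text
time: 11.05
ee_pos: [481.3, -0.2, 213.3]
tool_rot: [0.131, 0.968, -0.031, 0.213]
contact_force: [0.3, -0.1, -1.6]
gripper_width: 33.6
tool axes cols [[-0.876, 0.266, 0.403], [0.24, 0.964, -0.115], [-0.419, -0.004, -0.908]] yaw 164.68788136259542 tilt 24.794981260998924
pos [ 4.813e+02 -2.000e-01  2.133e+02] t 11.05 F [ 0.3 -0.1 -1.6] w 33.61557050729227
to (480, 0, 215) shares [ 0.0024 -0.0011 -0.0106] len 2.2
to (460, -248, 215) shares [-0.2097 -1.222   0.1018] len 248.8
rot shares [-0.0034 -0.0046  0.0038]
[ 0.043 -0.375  2.303 -0.183  0.809 -1.16 ]
```

```bash
python3 -m inch '[[0,-0.035,-0.204,0.017,0,0,0],[0,-0.035,-0.204,0.017,0,0,0],[0,-0.035,-0.204,0.017,0,0,0],[0,-0.035,-0.204,0.017,0,0,0],[0,-0.035,-0.204,0.017,0,0,0]]';python3 -m inch '[[0,-0.035,-0.204,0.017,0,0,0],[0,0,0,0,0,0,0],[0,0,0,0,0,0,0]]'; python3 - <<'E'
from h import *
from station import arm
plan([(460,-248,80),(460,-248,44)]);rotto(-15.5,25)
print(arm.read_state()["joint_pos"].round(3))
c=arm.read_camera("wrist");cv2.imwrite("pics/wrist11.png",c["frame"]);pickle.dump(c,open("wrist11.pkl","wb"))
c=arm.read_camera("scene");pickle.dump(c,open("scene11.pkl","wb"));cv2.imwrite("pics/scene11.png",cv2.resize(c["frame"][90:240,280:440],None,fx=4,fy=4,interpolation=cv2.INTER_CUBIC))
E
```

```text
time: 11.55
ee_pos: [464.1, -207.6, 213.1]
tool_rot: [0.131, 0.968, -0.03, 0.212]
contact_force: [0.6, -0.3, -0.9]
gripper_width: 33.5
time: 11.85
ee_pos: [460.7, -248.1, 212.7]
tool_rot: [0.133, 0.968, -0.03, 0.212]
contact_force: [-0.5, 1.5, -0.7]
gripper_width: 33.3
tool axes cols [[-0.875, 0.27, 0.402], [0.244, 0.963, -0.114], [-0.418, -0.002, -0.909]] yaw 164.39953061766863 tilt 24.687926009817343
pos [ 460.7 -248.1  212.7] t 11.85 F [-0.5  1.5 -0.7] w 33.26585635853759
to (460, -248, 80) shares [0.2803 0.0008 0.6015] len 132.7
to (460, -248, 44) shares [0.0752 0.0003 0.1635] len 36.0
rot shares [-0.0031 -0.0069 -0.002 ]
[-0.641 -0.281  2.239  0.212  0.789 -2.059]
```

View pics/wrist11.png

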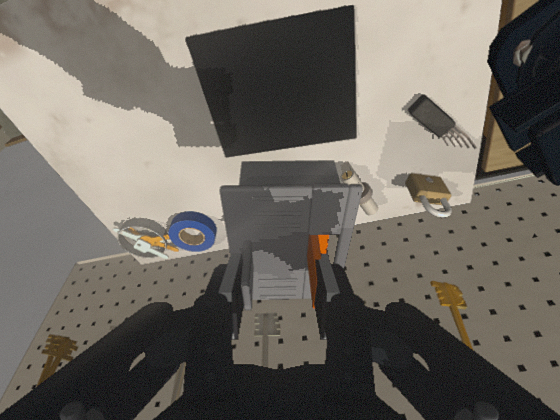

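View pics/scene11.png

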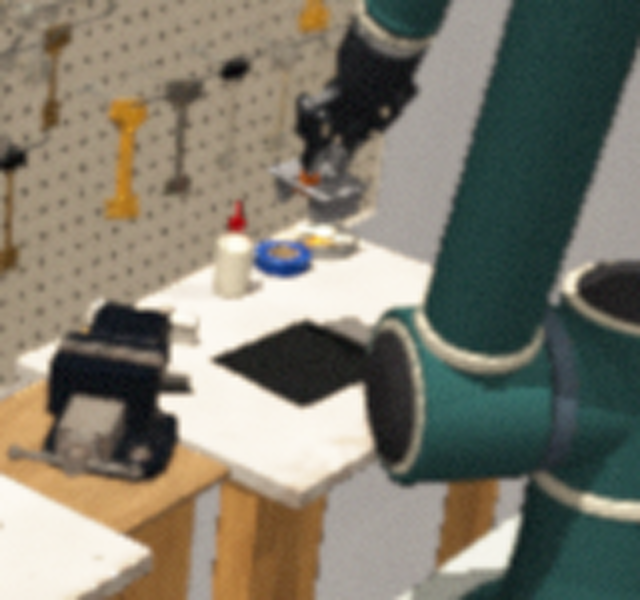

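```bash
python3 - <<'E'
from h import *
c=pickle.load(open("wrist11.pkl","rb"))
P=onz(c,[(187,38),(354,6),(357,136),(226,156)],4);print(P.round(1),P.mean(0))
# intersection of diagonals
a,b,cc,d=P[:,:2];k=np.linalg.solve(np.c_[cc-a,-(d-b)],b-a);print(a+k[0]*(cc-a))
E
python3 -m inch '[[0,0.07,0,0.15,0,0,0],[0,0.07,0,0.15,0,0,0],[0,0.07,0,0.15,0,0,0],[0,0.07,0,0.15,0,0,0],[0,0,0,0,0,0,0]]'; python3 - <<'E'
from h import *
plan([(460,-248,60),(460,-248,44)])
E
```

```text
[[ 384.1 -311.4    4. ]
 [ 398.9 -165.3    4. ]
 [ 523.9 -177.1    4. ]
 [ 510.  -324.3    4. ]] [ 454.22824387 -244.53594298    4.        ]
[ 454.05672095 -244.23195136]
time: 12.45
ee_pos: [457.6, -242.3, 76.2]
tool_rot: [0.13, 0.969, -0.027, 0.208]
contact_force: [-0.6, 0.2, -1.5]
gripper_width: 33.3
tool axes cols [[-0.879, 0.263, 0.397], [0.241, 0.965, -0.106], [-0.411, 0.002, -0.912]] yaw 164.70517134803657 tilt 24.249748368337688
pos [ 457.6 -242.3   76.2] t 12.45 F [-0.6  0.2 -1.5] w 33.260067919170076
to (460, -248, 60) shares [ 0.0158 -0.0244  0.0814] len 17.3
to (460, -248, 44) shares [ 0.0329 -0.0001  0.0729] len 16.0
```

```bash
python3 -m inch '[[0,0.02,-0.005,0.046,0,0,0],[0,0.02,-0.005,0.046,0,0,0],[0,0,0,0,0,0,0],[0,0,0,0,0,0,0]]'; python3 - <<'E'
from h import *
from station import arm
c=arm.read_camera("wrist");cv2.imwrite("pics/wrist12.png",c["frame"]);pickle.dump(c,open("wrist12.pkl","wb"))
plan([(460,-248,44)])
E
```

```text
time: 12.85
ee_pos: [462.0, -249.9, 63.3]
tool_rot: [0.131, 0.968, -0.031, 0.214]
contact_force: [-0.2, -0.5, -0.2]
gripper_width: 33.2
tool axes cols [[-0.874, 0.266, 0.407], [0.24, 0.964, -0.116], [-0.423, -0.003, -0.906]] yaw 164.64801097374695 tilt 25.000143992063588
pos [ 462.1 -250.1   63.6] t 12.9 F [-0.5  0.5 -0.8] w 33.54558924050709
to (460, -248, 44) shares [0.053  0.0076 0.0832] len 19.8
```

View pics/wrist12.png

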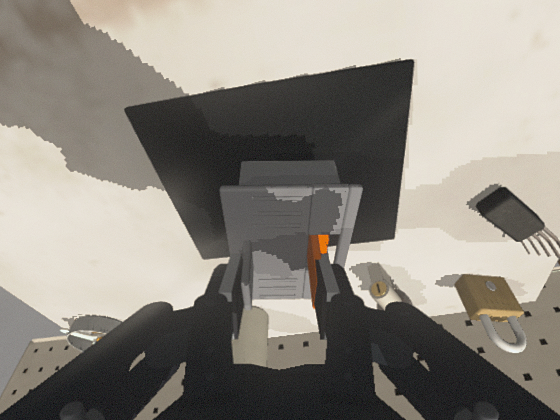

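```bash
python3 -m inch '[[0,0.015,0.003,0.023,0,0,0],[0,0.015,0.003,0.023,0,0,0],[0,0.012,0,0.022,0,0,0],[0,0,0,0,0,0,0],[0,0,0,0,0,0,0]]'; python3 - <<'E'
from h import *
plan([(458,-247,44)])
E
```

```text
time: 13.4
ee_pos: [459.5, -247.7, 46.0]
tool_rot: [0.131, 0.968, -0.03, 0.213]
contact_force: [-0.3, 0.9, -1.5]
gripper_width: 33.6
tool axes cols [[-0.875, 0.266, 0.404], [0.241, 0.964, -0.114], [-0.42, -0.002, -0.907]] yaw 164.62057421137473 tilt 24.848745404422576
pos [ 459.5 -247.7   46. ] t 13.4 F [-0.3  0.9 -1.5] w 33.55896657790685
to (458, -247, 44) shares [0.0117 0.0014 0.0059] len 2.6
```

```bash
python3 -m inch '[[0,0.004,0,0.009,0,0,0],[0,0,0,0,0,0,0],[0,0,0,0,0,0,0]]'; python3 -m inch '[[0,0.002,0,0.005,0,0,0],[0,0,0,0,0,0,0],[0,0,0,0,0,0,0]]'; python3 - <<'E'
from h import *
from station import arm
plan([])
c=arm.read_camera("wrist");cv2.imwrite("pics/wrist13.png",c["frame"]);pickle.dump(c,open("wrist13.pkl","wb"))
E
```

```text
time: 13.7
ee_pos: [459.9, -247.9, 44.6]
tool_rot: [0.131, 0.968, -0.03, 0.213]
contact_force: [0.2, -0.5, -1.9]
gripper_width: 33.3
time: 14.0
ee_pos: [460.1, -248.1, 43.7]
tool_rot: [0.131, 0.968, -0.03, 0.214]
contact_force: [0.2, -0.1, 0.7]
gripper_width: 33.4
tool axes cols [[-0.874, 0.266, 0.406], [0.24, 0.964, -0.115], [-0.421, -0.003, -0.907]] yaw 164.6361152296105 tilt 24.926967537725073
pos [ 460.1 -248.1   43.7] t 14.0 F [ 0.2 -0.1  0.7] w 33.431616353122536
```

View pics/wrist13.png

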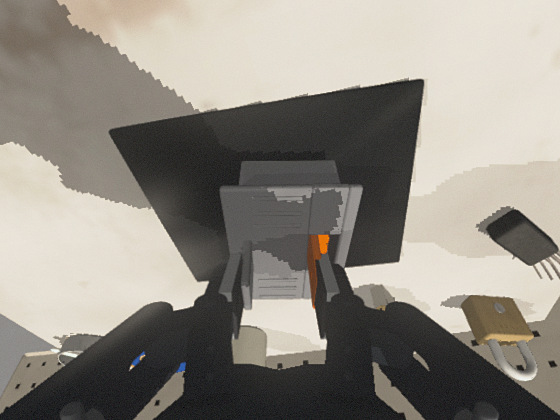

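```bash
python3 -m inch '[[0,0.002,0,0.005,0,0,0],[0,0,0,0,0,0,0],[0,0,0,0,0,0,0]]'; python3 -m inch '[[0,0.002,0,0.005,0,0,0],[0,0,0,0,0,0,0],[0,0,0,0,0,0,0]]'
```

```text
time: 14.35
ee_pos: [460.6, -248.4, 43.5]
tool_rot: [0.131, 0.968, -0.031, 0.214]
contact_force: [-4.8, 0.6, 9.2]
gripper_width: 33.5
time: 14.65
ee_pos: [461.1, -248.7, 43.4]
tool_rot: [0.131, 0.967, -0.031, 0.215]
contact_force: [-9.1, 2.9, 15.9]
gripper_width: 33.4
```

```bash
python3 -m inch '[[0,-0.003,0,-0.006,0,0,0],[0,0,0,0,0,0,0],[45,0,0,0,0,0,0],[52,0,0,0,0,0,0],[60,0,0,0,0,0,0]]'; python3 -m inch '[[80,0,0,0,0,0,0],[100,0,0,0,0,0,0],[100,0,0,0,0,0,0],[100,0,0,0,0,0,0]]';  python3 - <<'E'
from h import *
from station import arm
plan([])
c=arm.read_camera("wrist");cv2.imwrite("pics/wrist14.png",c["frame"]);pickle.dump(c,open("wrist14.pkl","wb"))
E
```

```text
time: 15.15
ee_pos: [459.6, -247.7, 42.1]
tool_rot: [0.131, 0.968, -0.03, 0.213]
contact_force: [0.4, 0.8, -0.3]
gripper_width: 51.0
time: 15.55
ee_pos: [460.1, -248.0, 42.7]
tool_rot: [0.131, 0.968, -0.03, 0.213]
contact_force: [-0.4, -0.4, -0.8]
gripper_width: 85.5
tool axes cols [[-0.875, 0.266, 0.405], [0.24, 0.964, -0.114], [-0.421, -0.003, -0.907]] yaw 164.63340373095969 tilt 24.894669068031124
pos [ 460.1 -248.    42.7] t 15.55 F [-0.4 -0.4 -0.8] w 85.54570469973297
```

View pics/wrist14.png

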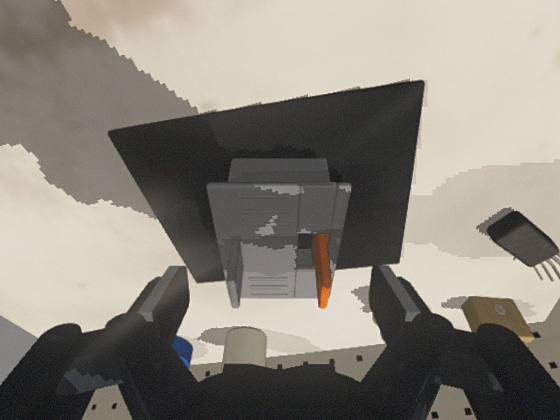

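```bash
python3 -m inch '[[100,-0.042,0,-0.09,0,0,0],[100,-0.084,0,-0.18,0,0,0],[100,-0.084,0,-0.18,0,0,0],[100,-0.084,0,-0.18,0,0,0],[100,0,0,0,0,0,0]]'; python3 -m inch '[[100,0.1,0,-0.1,0,0,0],[100,0.2,0,-0.1,0,0,0],[100,0,0,0,0,0,0],[100,0,0,0,0,0,0]]';  python3 - <<'E'
from h import *
from station import arm
plan([])
c=arm.read_camera("wrist");cv2.imwrite("pics/wrist15.png",c["frame"]);pickle.dump(c,open("wrist15.pkl","wb"))
c=arm.read_camera("scene");cv2.imwrite("pics/scene15.png",cv2.resize(c["frame"][120:260,190:400],None,fx=3.6,fy=3.6,interpolation=cv2.INTER_CUBIC))
E
```

```text
time: 16.1
ee_pos: [464.5, -250.7, 190.2]
tool_rot: [0.13, 0.966, -0.034, 0.219]
contact_force: [0.5, -0.8, 0.3]
gripper_width: 85.4
time: 16.5
ee_pos: [391.1, -228.6, 192.5]
tool_rot: [0.131, 0.968, -0.031, 0.214]
contact_force: [0.1, -0.3, 0.0]
gripper_width: 85.1
tool axes cols [[-0.874, 0.267, 0.406], [0.241, 0.964, -0.116], [-0.422, -0.003, -0.907]] yaw 164.57945108341545 tilt 24.954900936406343
pos [ 391.1 -228.6  192.5] t 16.5 F [ 0.1 -0.3  0. ] w 85.05397064278546
```

View pics/wrist15.png

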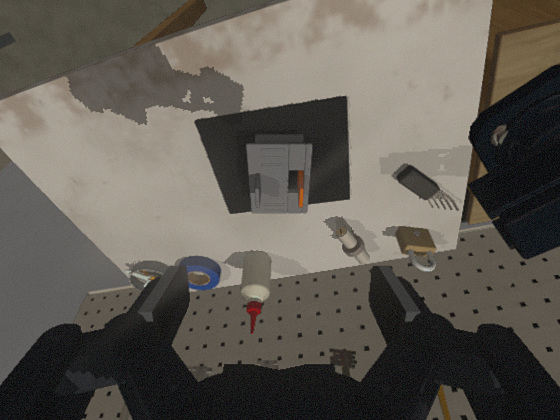

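View pics/scene15.png

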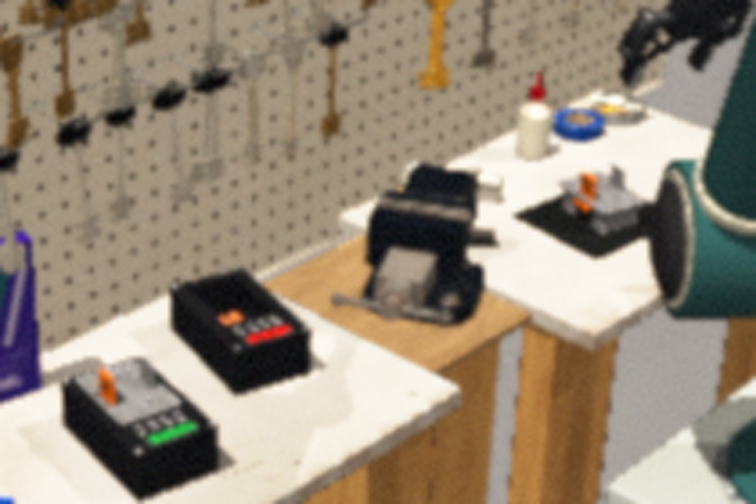

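Wrist view: the cover sits on the mat. Its plate corners are at about (249,144), (312,143), (309,213), (250,213), and the mat corners at (197,119), (346,97), (349,200), (231,213). I'll check the numbers before handing in.

```bash
python3 - <<'E'
from h import *
c=pickle.load(open("wrist15.pkl","rb"))
def X(P):
    a,b,cc,d=P[:,:2];k=np.linalg.solve(np.c_[cc-a,-(d-b)],b-a);return a+k[0]*(cc-a)
M=onz(c,[(197,119),(346,97),(349,200),(231,213)],4);P=onz(c,[(249,144),(312,143),(309,213),(250,213)],36)
print(M.round(0).tolist(),X(M));print(P.round(0).tolist(),X(P))
for i in range(4): print(np.linalg.norm(P[i]-P[(i+1)%4]).round(1))
from station import arm
s=arm.read_state();print(s["joint_vel"].round(3),s["contact_force"].round(1))
E
```

```text
[[382.0, -309.0, 4.0], [398.0, -166.0, 4.0], [527.0, -179.0, 4.0], [510.0, -323.0, 4.0]] [ 454.19392142 -244.43762759]
[[405.0, -261.0, 36.0], [419.0, -205.0, 36.0], [505.0, -225.0, 36.0], [488.0, -288.0, 36.0]] [ 451.58369089 -244.20999366]
57.8
88.8
65.3
87.9
[ 0.005  0.02  -0.015  0.     0.005 -0.   ] [-0.1  0.   0.2]
```

```bash
python3 - <<'E'
from station import arm
print(arm.finish_job())
E
```

```text
the job is handed in; nothing more can be done
None
```

The cover of the red-lamp lock is off and lying flat and right way up on the rubber mat. I handed the job in at about 16.6 s; no verdict comes back.

**What I did:** I gripped both grips with the tool tilted 25° to stay clear of the key hooks on the wall. I squeezed the orange tab in while the cover was still seated, lifted it straight up and carried it level over the vice. I lowered it until it touched the mat, then opened the fingers slowly and backed off.

**Last checks:**
- **Position:** the cover's centre measured about 3 mm from the mat's centre. The plate measured about 88 × 62 mm at 36 mm height, which fits it resting on its skirt.
- **Green lock:** its cover looked undisturbed in the last scene picture; I did not measure it.
- **Robot:** the gripper was open, clear of everything, with about 0 N on the wrist.

**What disagreed or stayed uncertain:**
- **Joint 6:** it read 2.551 against its 2.55 limit for a moment before I turned the tool half a turn. I can't tell whether that counts as passing its range.
- **Finger width:** it read 33–35 mm with the cover held, against the 38 mm listed for the tab fully in. I had no direct reading of the tab's travel.
- **Forces:** the wrist read about 29 N when squeezing (25 N lengthwise, 15 N sideways) and about 19 N when setting the cover down on the mat.
- **Top camera:** its view was blocked, so I used only the wrist and scene cameras.

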